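# Carry a row of components over to the test rack, order kept

### The arm

A 6-joint arm with a two-finger parallel gripper is mounted at the origin on the work surface. World frame = base frame: x ahead of the robot, y to its left, z up, the work surface at z = 0. Lengths are in m, angles in rad, forces in N, time in s.
With the tool pointing down it reaches from about 0.375 to 0.925 m from the base axis. Payload 5.7 kg.
Tool frame: the origin (TCP) lies midway between the tips of the shut fingers; the grasp point (between the pads) lies 19 mm behind it; z points along the fingers, y is the line along which they close (so a half turn about z gives the same grasp; the last joint's range is limited). The gripper opens to 88 mm and grips with 3 to 60 N. Pads are 20 mm wide; open, the fingers measure 115 mm over their backs; the gripper's body (75 mm by 178 mm) begins 61 mm behind the grasp point.
Start: joints at [-1.377, 0.359, 1.51, -0, 1.272, -0.115], TCP at [0.182, -0.572, 0.223] pointing down, gripper open.
Joint ranges: [-2.97, 2.97], [-1.01, 2.36], [0.21, 2.38], [-0.96, 4.11], [0.2, 2.71], [-2.98, 2.98]. Speed limits (rad/s): [2.39, 2.39, 3.14, 3.14, 3.14, 3.14].

### API

Orientations are given as a unit quaternion [x, y, z, w].
In Python, from bench import move_ptp, servo_line, goto_joints, move_gripper, sleep, inverse_kinematics, capture, PlanningError, close_job, spot_in, silhouettes, current_clock, current_joint_pos, current_qvel, current_joint_torque, current_position, current_orientation, current_force, current_torque, current_finger_gap, current_grip_force gives the robot as it stands. Calls block until the motion is done:
- move_ptp(position, orientation): joint-space move of the TCP to a pose.
- servo_line(position, orientation=None, rate=0.15, contact_N=None): straight line of the TCP; orientation=None keeps the orientation; rate is the mean speed in m/s. With contact_N (N) it stops when the force on the tool has changed by that much, and returns True; else False.
- goto_joints(angles): joint-space move.
- move_gripper(opening): finger opening in m; the grip force is fixed at half the most; returns when the fingers have stopped.
- sleep(seconds).
- inverse_kinematics(position, orientation): joint angles nearest the present ones, or None.
- capture(name): name is "scene" or "top"; returns a dict with "image" (420x560x3 uint8, blue, green, red), "range_z" (420x560 float32, m along the optical axis (not along the pixel's ray), 0 where there is no reading), "intrinsics" (3x3 intrinsics, pixels), "R" (3x3) and "t" (3): a world point X has camera coordinates R X + t. Camera axes: x right, y down, z forward; pixel columns grow to the right and rows downward; lengths in m; the calibration is good to about 2 mm. A picture is of the moment at which its call begins.
A pose or a line that the arm cannot do raises PlanningError and nothing moves.
- close_job(): hands the job in; it is judged then, once.
Trained networks look in the newest picture that a camera, given by its name, has taken for a name from the list of things; names that differ only in an ending like _2 or _b are one class to them, and where a whole thing is asked for, a point or a joint stands for the part that bears it (a point fixed in the world has none). Each returns a list of dicts, best first, with "conf" (0 to 1); they miss things now and then, are a little off and sometimes report something else, mostly with a low value. They report only what shows in the picture. A call takes as long as a camera call. They do not tell look-alikes from the thing itself.
- spot_in(camera, query): "xy" ([column, row] in pixels, amid what is visible of it).
- silhouettes(camera, query): "region" (420x560 bool, what is visible of it) and "xy" ([column, row] in pixels, amid what is visible of it).
Readings, each from a call of its own:
- current_clock(): time.
- current_joint_pos(): joint angles.
- current_qvel(): joint speeds.
- current_joint_torque(): joint torques, N m.
- current_position(): TCP position.
- current_orientation(): TCP orientation.
- current_force(): force on the tool from outside, world axes, zero at the start.
- current_torque(): the same for the moment, N m.
- current_finger_gap(): finger opening in m.
- current_grip_force(): force on a finger pad.
Only numpy, scipy, OpenCV 4.12 (cv2) and the standard library are available. Lean on these libraries where they do the work, as an engineer would, in place of code of your own. Each camera call takes 0.05 s, during which the arm holds its last target. There are 200 camera calls.

### The job

Move the four components standing in the grey and black plastic rack over to the empty aluminium rack beside it, one in each place and in the same order from left to right as they stand now. Keep them upright, set each down gently (do not drop it), flat on the floor of its place, and leave the solder spool, the flux bottle and the screwdriver where they are.

Things in the scene. Friction and masses are not known exactly. Their poses are not given: they have to be found in the camera images.
- rack_from: Grey and black plastic rack, holds the four components at the start. Fixed, 292 mm long (y) x 74 (x). Four places in a row, centres at y = -105, -35, 35, 105 mm (+y: robot's left), each 58 x 58 mm inside, floor 8 mm above the bench; ribs between them (12 mm wide) and lips (8 mm) rise to 16 mm. Origin: centre of its underside on the bench, z up, yaw within 0.2 rad.
- rack_to: Aluminium rack, empty at the start, end to end with rack_from (left or right of it). Fixed, 292 mm long (y) x 74 (x). Four places in a row, centres at y = -105, -35, 35, 105 mm (+y: robot's left), each 58 x 58 mm inside, floor 8 mm above the bench; ribs between them (12 mm wide) and lips (8 mm) rise to 16 mm. Origin: centre of its underside on the bench, z up, yaw within 0.2 rad.
- capacitor: Can capacitor: upright plain cylinder in a black sleeve with a bare aluminium disc on top, diameter 36, height 52 mm, 40 to 100 g. Origin: centre of its underside; z up. Stands loose in a place of rack_from, yaw within 0.1 rad of the rack's.
- heatsink: Finned aluminium heatsink, 40 (x) x 40 (y) x 34 mm high, 45 to 115 g: an 8 mm base with six upright 3 mm fins that run along its x, so grip it along its x, on the fin ends. Origin: centre of its underside; z up. Stands loose in a place of rack_from, yaw within 0.1 rad of the rack's.
- transformer: Small transformer, 120 to 280 g: dark laminated steel core 20 (x) x 42 (y), top 40 mm above the underside, through a copper coil 34 (x) x 26 (y) from 4 to 32 mm up, on a black foot 36 (x) x 40 (y) x 4 mm. Best gripped along its x, on the coil. Origin: centre of its underside; z up. Stands loose in a place of rack_from, yaw within 0.1 rad of the rack's.
- choke: Round copper-wound ring choke lying flat, outer diameter 38, hole 18, height 28 mm, 50 to 130 g. Origin: centre of its underside; z up. Stands loose in a place of rack_from, yaw within 0.1 rad of the rack's.
- spool: Bystander: spool of solder standing on its flange, diameter 58, height 44 mm. Origin: centre of its underside.
- flux: Bystander: small amber bottle with a white cap, diameter 40, height 85 mm, standing. Origin: centre of its underside.
- screwdriver: Bystander: screwdriver 170 mm long lying along its x, handle to its -x, roughly across in front of the robot. Origin: under its middle.
There are look-alikes about, which are no part of the job. Leave any purple look-alike of the heatsink alone.

How it is judged:
At the end, for the whole second after the job is handed in: Each component stands in rack_to in the order it had in rack_from (305 to 376 mm from its start), within 14 mm of its place's centre along each rack axis, underside 5 to 11.5 mm above the rack's underside, upright within 0.12 rad, at rest and released (x of capacitor in the frame of rack_to between -0.014 and 0.014 m and z of capacitor in the frame of rack_to between 0.005 and 0.0115 m and (y of capacitor in the frame of rack_to between -0.119 and -0.091 m or y of capacitor in the frame of rack_to between -0.049 and -0.021 m or y of capacitor in the frame of rack_to between 0.021 and 0.049 m or y of capacitor in the frame of rack_to between 0.091 and 0.119 m) and distance of capacitor from where it was at the start of the episode between 0.305 and 0.376 m and angle between each of capacitor, heatsink, transformer, choke's own z axis and vertical below 0.12 rad and linear speed of each of capacitor, heatsink, transformer, choke below 0.02 m/s and contact force between each of capacitor, heatsink, transformer, choke and the fingers below 0.05 N and x of heatsink in the frame of rack_to between -0.014 and 0.014 m and z of heatsink in the frame of rack_to between 0.005 and 0.0115 m and (y of heatsink in the frame of rack_to between -0.119 and -0.091 m or y of heatsink in the frame of rack_to between -0.049 and -0.021 m or y of heatsink in the frame of rack_to between 0.021 and 0.049 m or y of heatsink in the frame of rack_to between 0.091 and 0.119 m) and distance of heatsink from where it was at the start of the episode between 0.305 and 0.376 m and x of transformer in the frame of rack_to between -0.014 and 0.014 m and z of transformer in the frame of rack_to between 0.005 and 0.0115 m and (y of transformer in the frame of rack_to between -0.119 and -0.091 m or y of transformer in the frame of rack_to between -0.049 and -0.021 m or y of transformer in the frame of rack_to between 0.021 and 0.049 m or y of transformer in the frame of rack_to between 0.091 and 0.119 m) and distance of transformer from where it was at the start of the episode between 0.305 and 0.376 m and x of choke in the frame of rack_to between -0.014 and 0.014 m and z of choke in the frame of rack_to between 0.005 and 0.0115 m and (y of choke in the frame of rack_to between -0.119 and -0.091 m or y of choke in the frame of rack_to between -0.049 and -0.021 m or y of choke in the frame of rack_to between 0.021 and 0.049 m or y of choke in the frame of rack_to between 0.091 and 0.119 m) and distance of choke from where it was at the start of the episode between 0.305 and 0.376 m); the robot touches nothing.
It fails at once if the spool, flux bottle or screwdriver is disturbed (moved more than 20 mm) (distance of any of spool, flux, screwdriver from where it was at the start of the episode above 0.02 m).
It fails at once if a component is dropped (in free fall with its underside more than 45 mm above the bench) ((height (world z) of capacitor above 0.045 m and contact force between capacitor and anything else below 0.005 N) or (height (world z) of heatsink above 0.045 m and contact force between heatsink and anything else below 0.005 N) or (height (world z) of transformer above 0.045 m and contact force between transformer and anything else below 0.005 N) or (height (world z) of choke above 0.045 m and contact force between choke and anything else below 0.005 N)).
It fails at once if a component is tipped over (more than 0.8 rad) (angle between any of capacitor, heatsink, transformer, choke's own z axis and vertical above 0.8 rad).
It also fails if it takes over 106 s, if anything falls off the work surface, if the arm or the gripper's body presses on something with over 40 N, if the wrist force passes 120 N, or if a joint passes its speed limit or range.

## Working session

There is one attempt and no reset: what is moved stays moved. The work goes in short steps, each a Python script; the robot and the scene stay as the last script left them, time stands still between calls to the robot, and variables do not carry over. Pictures are saved under pics/ and viewed, at most 14 in all, crops included, and the job is handed in when it is done.

```bash
mkdir -p pics; ls; python3 - <<'E'
from bench import *
import cv2,numpy as np
for c in("scene","top"):
    d=capture(c); cv2.imwrite(f"pics/{c}0.png",d["image"]); np.savez(f"{c}0.npz",**d)
    print(c,d["intrinsics"].round(1).tolist(),d["R"].round(3).tolist(),d["t"].round(3).tolist())
    for n in "rack_from rack_to capacitor heatsink transformer choke spool flux screwdriver".split():
        print(n,[(np.round(s["xy"]).tolist(),round(s["conf"],2)) for s in spot_in(c,n)])
print(current_clock(),current_orientation())
E
```

```text
pics
scene [[420.5, 0.0, 277.2], [0.0, 420.5, 213.4], [0.0, 0.0, 1.0]] [[0.308, 0.951, -0.014], [0.611, -0.209, -0.764], [-0.729, 0.227, -0.646]] [-0.256, -0.337, 1.554]
rack_from [([306.0, 199.0], 0.58)]
rack_to [([189.0, 211.0], 0.67)]
capacitor []
heatsink [([340.0, 184.0], 0.74), ([381.0, 177.0], 0.71)]
transformer [([318.0, 188.0], 0.83)]
choke [([272.0, 194.0], 0.75)]
spool [([183.0, 263.0], 0.86), ([347.0, 234.0], 0.72), ([186.0, 213.0], 0.44)]
flux [([348.0, 232.0], 0.61)]
screwdriver [([278.0, 259.0], 0.77), ([187.0, 213.0], 0.48)]
top [[480.7, 0.0, 283.1], [0.0, 480.7, 217.1], [0.0, 0.0, 1.0]] [[0.022, -1.0, 0.0], [-0.975, -0.022, -0.219], [0.219, 0.005, -0.976]] [0.049, 0.629, 0.844]
rack_from [([228.0, 273.0], 0.97)]
rack_to [([394.0, 283.0], 0.68)]
capacitor [([244.0, 272.0], 0.86)]
heatsink [([109.0, 261.0], 0.72), ([245.0, 272.0], 0.6), ([171.0, 266.0], 0.59)]
transformer [([207.0, 267.0], 0.85)]
choke [([273.0, 274.0], 0.83)]
spool [([409.0, 186.0], 0.83)]
flux [([217.0, 165.0], 0.82)]
screwdriver [([304.0, 170.0], 0.93)]
1.0 [ 9.88106416e-01  1.53771606e-01  6.64522162e-06 -5.58185076e-05]
```

View pics/scene0.png

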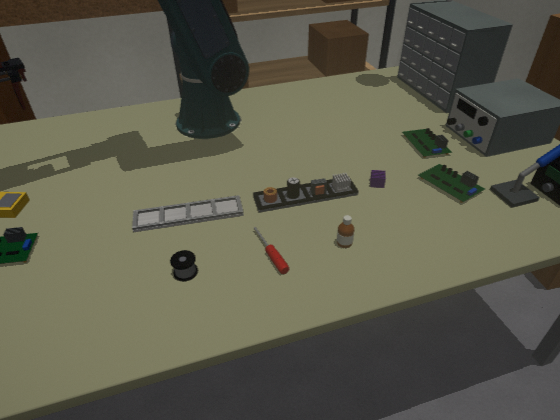

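View pics/top0.png

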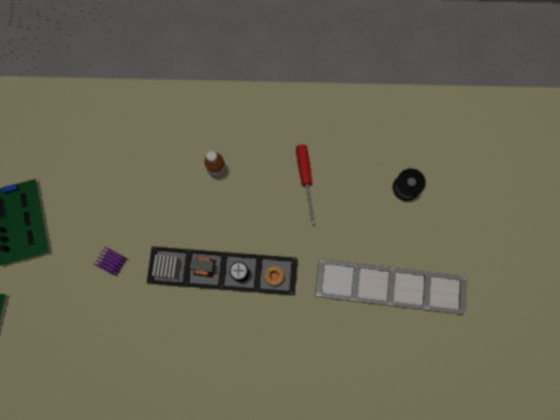

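The top view shows, from left to right in rack_from: silver finned heatsink (167,266), transformer (204,267), capacitor (239,271) and choke (274,274). The empty rack_to is on the right (391,287).

Things that could be taken for the heatsink are the silver one in the rack at (167,266) and the purple one outside it at (111,261). I choose the silver one. The spot network also gave (245,272), which is the capacitor. I'll check this in a close crop and measure.

```bash
cat > h.py <<'E'
from bench import *
import cv2,numpy as np
PL=[-.105,-.035,.035,.105]
def cloud(d):
    z=d["range_z"]; v,u=np.indices(z.shape); K=d["intrinsics"]
    c=np.stack([(u-K[0,2])/K[0,0]*z,(v-K[1,2])/K[1,1]*z,z],-1)
    return np.where(z[...,None]>0,(c-d["t"])@d["R"],np.nan)
def pix(d,X):
    c=np.asarray(X)@d["R"].T+d["t"]; p=c@d["intrinsics"].T; return p[...,:2]/p[...,2:]
def footprint(P):   # rectangle of world points: centre, yaw of short side vs x, sides
    (cx,cy),(w,h),a=cv2.minAreaRect(P[:,:2].astype(np.float32)*1000)
    if w>h: w,h,a=h,w,a+90
    a=(np.deg2rad(a)+np.pi/2)%np.pi-np.pi/2
    return np.array([cx,cy])/1000,a,(round(w),round(h))
def rot(a): return np.array([[np.cos(a),-np.sin(a)],[np.sin(a),np.cos(a)]])
E
python3 - <<'E'
from h import *
D={}
for c in("top","scene"):
    d=D[c]=capture(c); W=cloud(d)
    b=W[(abs(W[...,0]-.55)<.25)&(abs(W[...,1])<.5)]
    print(c,"bench z",np.nanmedian(b[:,2]).round(4), np.nanpercentile(b[:,2],[5,95]).round(4))
    for n in("rack_from","rack_to"):
        for s in silhouettes(c,n)[:1]:
            m=s["region"]; P=W[m]; P=P[np.isfinite(P[:,2])&(P[:,2]>.003)&(P[:,2]<.022)]
            print(c,n,s["conf"],s["xy"],m.sum(),"z pct",np.percentile(P[:,2],[5,25,50,75,95]).round(4),*footprint(P))
    for n in("heatsink","transformer","capacitor","choke"):
        for s in silhouettes(c,n):
            P=W[s["region"]];P=P[np.isfinite(P[:,2])]
            if len(P)<10: continue
            top=np.percentile(P[:,2],92); T=P[P[:,2]>top-.006]
            print(c,n,round(s["conf"],2),np.round(s["xy"]),"ztop",top.round(4),"mid",((T.min(0)+T.max(0))/2)[:2].round(4),"size",np.ptp(T,0)[:2].round(3))
im=D["top"]["image"]
cv2.imwrite("pics/crop0.png",cv2.resize(im[235:325,85:305],None,fx=3.6,fy=3.6,interpolation=cv2.INTER_CUBIC))
E
```

```text
top bench z -0.0002 [-0.0033  0.0148]
top rack_from 0.69 [226.7, 273.2] 3913 z pct [0.0055 0.0077 0.0129 0.0156 0.0176] [0.52948206 0.18101822] -0.05684610557412295 (74, 292)
top rack_to 0.75 [392.6, 285.4] 5829 z pct [0.0051 0.007  0.0091 0.0147 0.0171] [ 0.50593307 -0.15137616] -0.09785971846772412 (74, 292)
top heatsink 0.72 [108. 264.] ztop 0.0349 mid [0.5403 0.4011] size [0.049 0.051]
top heatsink 0.63 [170. 267.] ztop 0.0432 mid [0.5317 0.2886] size [0.04  0.043]
top transformer 0.8 [203. 263.] ztop 0.0494 mid [0.5327 0.2169] size [0.028 0.043]
top capacitor 0.8 [244. 272.] ztop 0.0615 mid [0.5245 0.1441] size [0.034 0.034]
top choke 0.82 [274. 276.] ztop 0.038 mid [0.5207 0.0776] size [0.034 0.033]
scene bench z -0.0005 [-0.7528  0.0154]
scene rack_from 0.96 [303.8, 198.5] 1116 z pct [0.0052 0.0085 0.0129 0.0159 0.0178] [0.5336087  0.18074048] -0.058526427063908315 (77, 289)
scene rack_to 0.96 [185.8, 213.6] 2330 z pct [0.0053 0.0076 0.0097 0.0148 0.0171] [ 0.50744791 -0.14972147] -0.09448136546690478 (82, 292)
scene heatsink 0.77 [340. 185.] ztop 0.0431 mid [0.5344 0.2894] size [0.046 0.042]
scene heatsink 0.65 [379. 177.] ztop 0.0353 mid [0.5453 0.403 ] size [0.05  0.051]
scene transformer 0.53 [316. 186.] ztop 0.0488 mid [0.5379 0.2172] size [0.024 0.04 ]
scene capacitor 0.6 [290. 187.] ztop 0.0606 mid [0.5295 0.1463] size [0.032 0.034]
scene choke 0.59 [272. 195.] ztop 0.0378 mid [0.5229 0.0792] size [0.039 0.033]
scene choke 0.28 [181. 264.] ztop 0.0452 mid [ 0.7124 -0.1891] size [0.059 0.054]
```

View pics/crop0.png

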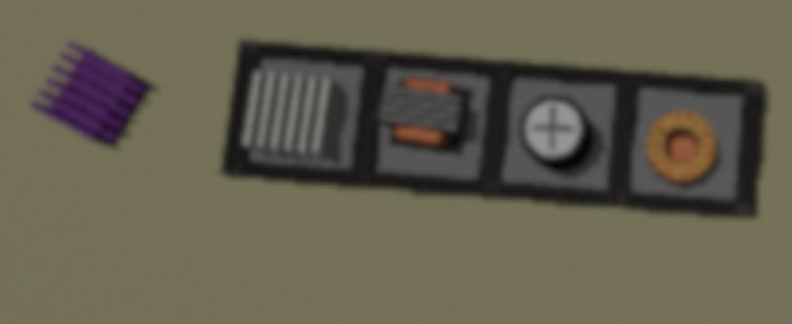

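The crop confirms it: the purple heatsink (90,95 in the crop) is outside the rack, and the silver finned one (290,110) is in the rack's first place. Rack sizes (74x292), lip height (about 16 mm) and component tops agree between the two views. I'll do the heatsink first and check it.

```bash
cat >> h.py <<'E'
YF,YT=-.0577,-.0965; CF,CT=np.array([.531,.181]),np.array([.5065,-.1505])
OBJ=dict(choke=(.522,.0785),capacitor=(.527,.1455),transformer=(.535,.217),heatsink=(.533,.2890))
ZG,ZH=.020,.105
def quat(a):   # pointing down, closing line along the rack's x at yaw a; pick the turn nearer to the present last joint
    t=np.pi/4+a/2; return [np.cos(t),np.sin(t),0,0]
def quat2(a):
    t=-np.pi/4+a/2; return [np.cos(t),np.sin(t),0,0]
def place_xy(i): return CT+rot(YT)@[0,PL[i]]
def transfer(n,i,q=quat):
    x,y=OBJ[n]; X,Y=place_xy(i)
    move_ptp([x,y,ZH+.02],q(YF)); move_gripper(.07)
    hit=servo_line([x,y,ZG],rate=.1,contact_N=6); print(n,"pick hit",hit,current_position().round(4))
    move_gripper(0.); print("gap",round(current_finger_gap(),4),"F",round(current_grip_force(),1))
    z0=current_position()[2]
    servo_line([x,y,ZH],rate=.1); print("lifted gap",round(current_finger_gap(),4),"F",round(current_grip_force(),1))
    move_ptp([X,Y,ZH],q(YT)); servo_line([X,Y,z0+.008],rate=.1)
    hit=servo_line([X,Y,z0-.003],rate=.02,contact_N=2.5); print("place hit",hit,current_position().round(4),"from z",z0.round(4))
    move_gripper(.07); servo_line([X,Y,ZH],rate=.12); print("t",current_clock())
def check(names):
    for c in("top","scene"):
        d=capture(c);W=cloud(d)
        for n in names:
            for s in silhouettes(c,n)[:2]:
                P=W[s["region"]];P=P[np.isfinite(P[:,2])]
                if len(P)<10: continue
                top=np.percentile(P[:,2],92); T=P[P[:,2]>top-.006]; m=((T.min(0)+T.max(0))/2)[:2]
                print(c,n,round(s["conf"],2),"ztop",top.round(4),"in rack_to",(rot(-YT)@(m-CT)).round(4))
        cv2.imwrite(f"pics/{c}_{int(current_clock())}.png",d["image"])
E
python3 - <<'E'
from h import *
for q in(quat,quat2):
    for p,a in[((*OBJ["heatsink"],ZG),YF),((*place_xy(3),ZG),YT),((*place_xy(0),ZG),YT)]:
        j=inverse_kinematics(list(p),q(a)); print(None if j is None else np.round(j,2))
E
```

```text
[ 0.38  0.6   1.68 -0.    0.86  0.44]
[-0.22  0.52  1.88 -0.    0.74 -0.13]
[-0.6   0.56  1.79 -0.    0.79 -0.5 ]
[ 0.38  0.6   1.68 -0.    0.86 -2.7 ]
None
[-0.6   0.56  1.79 -0.    0.79  2.64]
```

```bash
python3 - <<'E'
from h import *
transfer("heatsink",3)
check(["heatsink"])
E
ls pics
```

```text
heatsink pick hit False [0.5336 0.2892 0.0206]
gap 0.0396 F 30.0
lifted gap 0.0397 F 30.0
place hit True [ 0.517  -0.0461  0.02  ] from z 0.0202
t 12.4
top heatsink 0.91 ztop 0.0349 in rack_to [-0.0182  0.5519]
top heatsink 0.73 ztop 0.0164 in rack_to [-0.0011  0.045 ]
scene heatsink 0.66 ztop 0.0354 in rack_to [-0.0161  0.5541]
scene heatsink 0.63 ztop 0.0421 in rack_to [0.0065 0.1065]
crop0.png
scene0.png
scene_12.png
top0.png
top_12.png
```

The heatsink is in the gripper's shadow from above, but the scene view has it in place (top at 42 mm). Next, the other three.

```bash
python3 - <<'E'
from h import *
for n,i in(("transformer",2),("capacitor",1),("choke",0)): 
    transfer(n,i)
x,y,z=current_position(); move_ptp([.45,.3,.25],quat(0))
check(["heatsink","transformer","capacitor","choke"])
print(current_clock())
im=cv2.imread(f"pics/top_{int(current_clock()-.1)}.png") 
E
ls pics; f=$(ls -t pics/top_*|head -1); python3 -c "
import cv2;im=cv2.imread('$f');cv2.imwrite('pics/final.png',cv2.resize(im[130:330,140:480],None,fx=2.3,fy=2.3,interpolation=cv2.INTER_CUBIC))"
```

```text
transformer pick hit False [0.5356 0.2172 0.0206]
gap 0.0345 F 29.5
lifted gap 0.034 F 29.5
place hit True [ 0.5102 -0.1158  0.02  ] from z 0.0201
t 20.9167
capacitor pick hit False [0.5275 0.1456 0.0205]
gap 0.0357 F 30.0
lifted gap 0.0356 F 30.0
place hit True [ 0.5034 -0.1855  0.0199] from z 0.0201
t 29.1833
choke pick hit False [0.5225 0.0785 0.0205]
gap 0.0363 F 30.0
lifted gap 0.0365 F 30.0
place hit True [ 0.4967 -0.2552  0.0199] from z 0.0201
t 37.45
top heatsink 0.97 ztop 0.0429 in rack_to [-0.0012  0.1049]
top transformer 0.87 ztop 0.049 in rack_to [-0.0003  0.0357]
top capacitor 0.83 ztop 0.061 in rack_to [-0.0021 -0.0345]
top capacitor 0.58 ztop 0.0845 in rack_to [0.1992 0.3752]
top choke 0.87 ztop 0.0376 in rack_to [-0.0007 -0.1036]
scene heatsink 0.81 ztop 0.0354 in rack_to [-0.0141  0.5543]
scene heatsink 0.64 ztop 0.042 in rack_to [0.0065 0.1039]
scene transformer 0.86 ztop 0.0482 in rack_to [0.0036 0.0359]
scene capacitor 0.57 ztop 0.0601 in rack_to [ 0.0057 -0.0338]
scene choke 0.73 ztop 0.037 in rack_to [ 0.0022 -0.1029]
40.0167
crop0.png
scene0.png
scene_12.png
scene_40.png
top0.png
top_12.png
top_39.png
```

View pics/final.png

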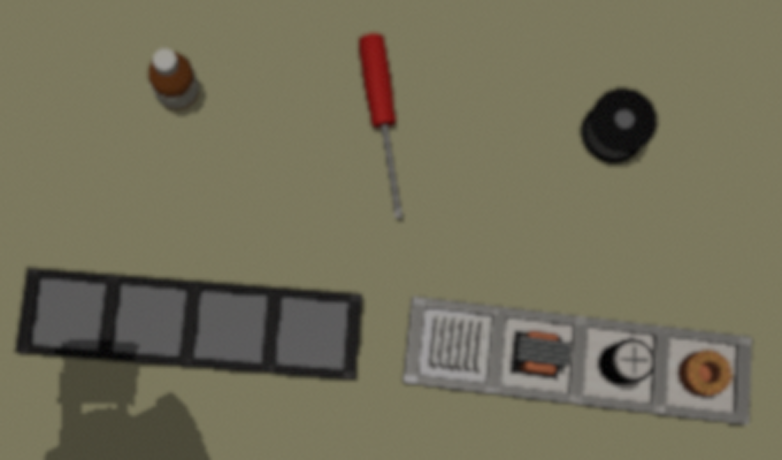

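All four stand centred in rack_to in the original order (heatsink at crop pixel 455,343 through choke at 705,372). The flux bottle, screwdriver and spool have not moved.

```bash
python3 -c "
from bench import *
print(close_job())"
```

```text
the job is handed in; nothing more can be done
None
```

I moved the heatsink, transformer, capacitor and choke into the aluminium rack in their original order, upright and within a few millimetres of centre, left the spool, flux bottle and screwdriver untouched, and handed the job in at about 40 s; no verdict was returned.

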